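# Serving board over the slab edge

## Task

The thin wooden serving board lies flat on the marble pastry slab, where nobody can get fingers under it. With the outside of the fingers push it across the slab, without picking it up, until it sticks out about 4 cm (give or take 1 cm) over the slab edge on the side where the glass pie dish stands, with its long side parallel to that edge and not past the slab's corners. Leave it lying flat there, and leave the dish, bowls and jar where they are.

Things in the scene. Friction and masses are not known exactly. Their poses are not given: they have to be found in the camera images.
- slab: rectangular pastry slab of pale marble, 400 mm along its x, 340 mm along its y, 30 mm thick, lying fixed on the white cart top at z = 0, turned a little. Origin: centre of its underside (top face 30 mm above). Its x and y axes run parallel to its sides, x roughly away from the robot, y roughly to the robot's left; its edges lie 200 mm from the origin along x and 170 mm along y. The pie dish stands off either its +y or its -y side.
- board_center (a point): centre (half-way up) of the loose serving board, a plain brown wooden rectangle, 180 mm along its x, 120 mm along its y, 6 mm thick, about 0.11 kg, lying flat on the slab with its 180 mm sides roughly along the slab's x. Shallow dark lines run inside its border. It slides on the slab with ordinary friction and does not tip while it sticks out less than 55 mm.
- dish: round glass pie dish, clear and pale, 230 mm across the rim, 42 mm high, standing on the cart top about 360 mm from the slab's centre on one side (+y or -y of the slab). Origin: centre of its underside.
- bowls: nested set of three orange plastic bowls, 210 mm across the largest rim, 103 mm high, standing about 360 mm from the slab's centre on the side opposite the dish. Origin: centre of its underside.
- jar: upright amber glass jar with a steel lid, 56 mm across, 80 mm high, standing on the slab near its far edge, about 155 mm from the slab's centre along its x, clear of the board's way. Origin: centre of its underside.
Things that resemble listed ones, but are neither listed nor needed, are in the scene too. Of the things like the part that bears board_center, leave any that is red or turquoise; of the rest the larger one is meant.

How it is judged:
By the outcome, as a careful person would: the job done as asked, in the order asked, and still so for the second after the job is handed in, with the robot touching nothing.
It also fails if it takes over 40 s, if anything falls off the work surface, if the arm or the gripper's body presses on something with over 40 N, if the wrist force passes 120 N, or if a joint passes its speed limit or range.

## Robot

A 6-joint arm with a two-finger parallel gripper is mounted at the origin on the work surface. World frame = base frame: x ahead of the robot, y to its left, z up, the work surface at z = 0. Lengths are in m, angles in rad, forces in N, time in s.
With the tool pointing down it reaches from about 0.35 to 0.85 m from the base axis. Payload 8.1 kg.
Tool frame: the origin (TCP) lies where the fingers leave the gripper's body, on its centre line; the fingertips stand 84 mm ahead of it and the grasp point (between the pads) lies 65 mm ahead of it; z points along the fingers, y is the line along which they close (so a half turn about z gives the same grasp; the last joint's range is limited). The gripper opens to 93 mm and grips with 3 to 60 N. Pads are 15 mm wide; open, the fingers measure 128 mm over their backs; the gripper's body (75 mm by 188 mm) begins 65 mm behind the grasp point.
Start: joints at [1.248, 0.13, 1.488, -0, 1.523, -0.085], TCP at [0.141, 0.583, 0.303] pointing down, gripper open.
Joint ranges: [-2.96, 2.96], [-0.89, 2.26], [0.02, 2.5], [-1.34, 4.48], [0, 2.73], [-2.66, 2.66]. Speed limits (rad/s): [2.39, 2.39, 2.79, 3.14, 3.14, 3.14].

## Interface

Orientations are given as a rotation vector (axis times angle).
In Python, from plant import robot gives the robot as it stands.
- The arm moves only by the shell command python3 -m jog 'ROWS' [FORCE]. ROWS is text: rows parted by semicolons, each of 5 numbers parted by spaces: the opening, from 0 (shut) to 1 (fully open), then the shift along the tool's x, y, z in m, then the turn about the tool's z in degrees. A call has 1 to 10 rows; each row shifts and turns the commanded pose from where the row before left it, along the tool's axes as they then stand; what a row does not reach is not made up. A row lasts 1/12 s, in which the tool goes at most 41.7 mm and 7.16 degrees, less where a joint would pass 70% of its speed; a pose out of reach is approached as far as the arm can. A call with a gripper value outside its range is refused whole. The fingers move at their own pace and stop on an object; FORCE is the grip in N (left out, the last holds). Time passes only in rows, so rows that do not move let the fingers close. It gives the time, the measured TCP pose, the force, the opening and the grip force at its end, in the units of the state.
- robot.read_state(): the state, without advancing time (a new reading comes with each control period).
- robot.read_camera(name): name is "scene" or "top" or "wrist"; returns a dict with "color" (400x640x3 uint8, red, green, blue), "intrinsics" (3x3 intrinsics, pixels), "pose" (4x4, takes a point from camera to world coordinates); the wrist camera has in their place "tool_from_camera" (4x4, takes a point from camera to tool coordinates, whose origin is the TCP and whose axes are the flange's). Camera axes: x right, y down, z forward; pixel columns grow to the right and rows downward; lengths in m; the calibration is good to about 2 mm. A picture is of the moment at which its call begins: read the wrist's pose just before it. There is no depth.
- robot.close_job(): hands the job in; it is judged then, once.
The state is a dict: "t": time; "q": joint angles; "dq": joint speeds; "joint_torque": joint torques, N m; "tool_pos": TCP position; "orientation": TCP orientation; "force": force on the tool from outside, world axes, zero at the start; "wrist_torque": the same for the moment, N m; "opening": finger opening in m; "gripper_force": force on a finger pad.
Only numpy, scipy, OpenCV 4.12 (cv2) and the standard library are available. Lean on these libraries where they do the work, as an engineer would, in place of code of your own. Each camera call takes 0.05 s, during which the arm holds its last target. There are 200 camera calls.

## Working session

There is one attempt and no reset: what is moved stays moved. The work goes in short steps, Python scripts to look and compute and a shell command to move; the robot and the scene stay as the last step left them, time stands still between calls to the robot, and variables do not carry over. Pictures are saved under pics/ and viewed, at most 10 in all, crops included, and the job is handed in when it is done.

```bash
mkdir -p pics; ls; python3 - <<'E'
from plant import robot
import cv2,numpy as np
for n in("top","scene"):
    d=robot.read_camera(n);cv2.imwrite(f"pics/{n}0.png",cv2.cvtColor(d["color"],cv2.COLOR_RGB2BGR))
    np.set_printoptions(precision=4,suppress=True);print(d["intrinsics"],d["pose"])
s=robot.read_state();print(s)
E
```

```text
pics
[[415.4002   0.     317.1543]
 [  0.     415.4002 208.3448]
 [  0.       0.       1.    ]] [[-0.0068 -0.9896  0.1438  0.3465]
 [-0.9998  0.0041 -0.0194  0.0282]
 [ 0.0186 -0.144  -0.9894  1.115 ]
 [ 0.      0.      0.      1.    ]]
[[465.5934   0.     328.6762]
 [  0.     465.5934 197.8883]
 [  0.       0.       1.    ]] [[-0.8537  0.3547 -0.3814  1.032 ]
 [ 0.5208  0.5776 -0.6286  0.8744]
 [-0.0027 -0.7353 -0.6778  0.9741]
 [ 0.      0.      0.      1.    ]]
{'t': 0.1, 'q': array([ 1.2476,  0.1311,  1.4891,  0.    ,  1.523 , -0.0854]), 'dq': array([-0.0007, -0.0019, -0.0045,  0.0003,  0.0009, -0.0003]), 'joint_torque': array([  0.0012, -56.1344, -49.3095,   0.077 ,   0.029 ,  -0.0001]), 'tool_pos': array([0.1412, 0.5828, 0.3018]), 'orientation': array([-0.3726, -3.1191,  0.0025]), 'force': array([-0.9425, -0.9602, -0.0759]), 'wrist_torque': array([-0.0271,  0.0217,  0.0449]), 'gripper_force': 0.0, 'opening': 0.09309562293854975}
```

View pics/top0.png

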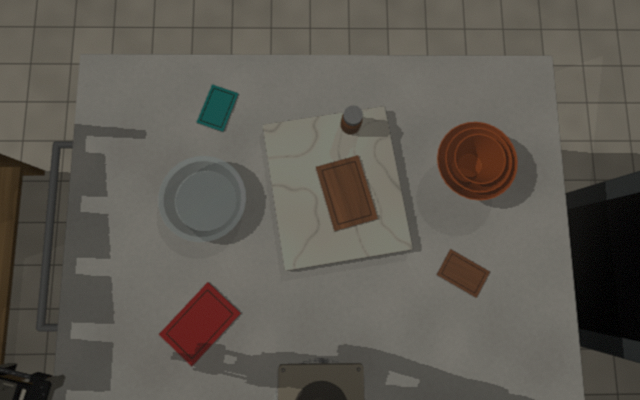

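View pics/scene0.png

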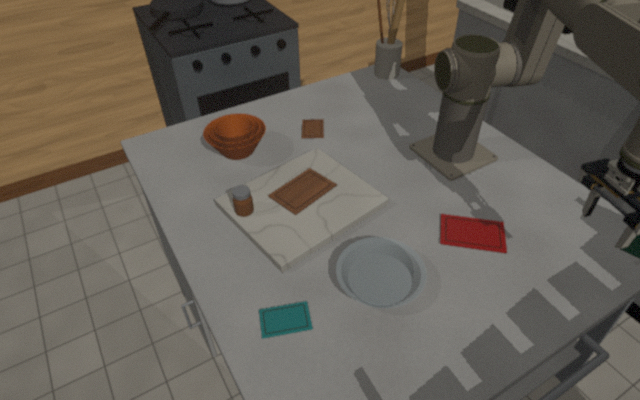

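The top view shows the dish at (204,200), off the slab's +y side, with the bowls at (478,160) and the jar at (352,118). There are four board-like things:
- brown on the slab, (347,193)
- small brown on the cart, (464,273)
- red, (200,323)
- turquoise, (218,108)

The one meant is the brown board on the slab: it isn't red or turquoise, it's the larger of the two browns, and it lies on the slab. I'll measure it and confirm it in a crop.

```bash
cat > h.py <<'E'
from plant import robot
import cv2,numpy as np
np.set_printoptions(precision=4,suppress=True)
def cast(d,px,z):
    px=np.atleast_2d(px).astype(float);K=d["intrinsics"];T=d["pose"]
    r=np.c_[px,np.ones(len(px))]@np.linalg.inv(K).T@T[:3,:3].T
    return (T[:3,3]+r*((z-T[2,3])/r[:,2])[:,None])[:,:2]
def rect(p):
    (c,(w,h),a)=cv2.minAreaRect((p*1000).astype(np.float32))
    if w<h: w,h,a=h,w,a+90
    a=(a+90)%180-90   # long side direction vs world x
    return np.array(c)/1000,(w,h),a
def board(d,roi):
    hsv=cv2.cvtColor(d["color"],cv2.COLOR_RGB2HSV)
    m=cv2.inRange(hsv,(3,80,30),(20,255,255));k=np.zeros_like(m);x0,y0,x1,y1=roi;k[y0:y1,x0:x1]=m[y0:y1,x0:x1]
    k=cv2.morphologyEx(k,cv2.MORPH_OPEN,np.ones((3,3)))
    c=max(cv2.findContours(k,0,cv2.CHAIN_APPROX_NONE)[0],key=cv2.contourArea)[:,0]
    return c,rect(cast(d,c,.036))
def slab(d,roi):
    g=d["color"].astype(int);x0,y0,x1,y1=roi
    hsv=cv2.cvtColor(d["color"],cv2.COLOR_RGB2HSV)
    return hsv
E
python3 - <<'E'
from h import *
d=robot.read_camera("top");c,b=board(d,(295,145,400,245));print("board",b)
img=cv2.cvtColor(d["color"],cv2.COLOR_RGB2BGR)
for p in[(275,115),(275,180),(250,200),(300,210),(400,200),(330,255),(430,245),(270,290)]:print(p,img[p[1],p[0]])
cv2.imwrite("pics/crop1.png",cv2.resize(img[95:285,245:430],None,fx=3,fy=3,interpolation=cv2.INTER_CUBIC))
for n,p,z in(("dish",(204,200),.04),("bowls",(478,160),.103),("jar",(352,110),.11)):print(n,cast(d,p,z))
print("slab corners",cast(d,[(263,128),(385,108),(411,250),(286,270)],.03))
E
```

```text
board (array([ 0.5462, -0.07  ]), (178.17977905273438, 118.87016296386719), 15.645183563232422)
(275, 115) [102 109 111]
(275, 180) [109 121 121]
(250, 200) [74 80 80]
(300, 210) [106 117 121]
(400, 200) [106 117 122]
(330, 255) [109 120 122]
(430, 245) [105 112 115]
(270, 290) [104 109 112]
dish [[0.526  0.3023]]
bowls [[ 0.6152 -0.3984]]
jar [[ 0.7443 -0.0816]]
slab corners [[ 0.7248  0.1522]
 [ 0.7818 -0.1812]
 [ 0.3932 -0.2376]
 [ 0.3438  0.0884]]
```

View pics/crop1.png

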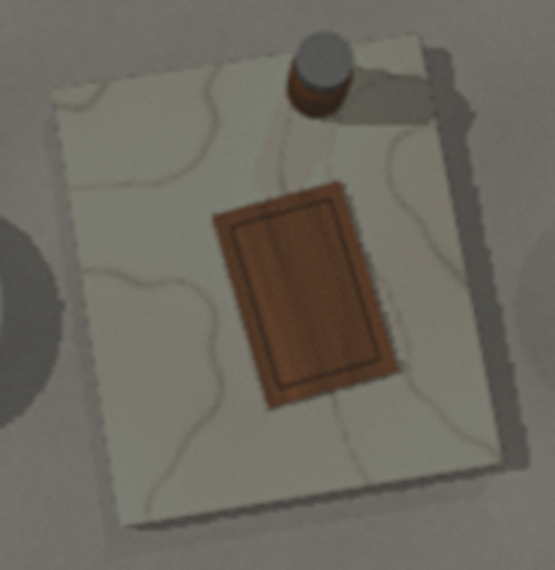

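The crop confirms it: the brown board with a dark inner line lies on the slab. The slab's corners are at crop pixels (53,90), (420,37), (500,460) and (120,527). Next I'll fit the slab accurately.

```bash
cat >> h.py <<'E'
def fitslab(d):
    g=cv2.GaussianBlur(d["color"],(5,5),0).astype(int)
    s=g[:,:,1]-g[:,:,2]; s=(s*100/np.maximum(g[:,:,1],1)).astype(float)
    return s
E
python3 - <<'E'
from h import *
d=robot.read_camera("top");s=fitslab(d)
C=np.array([(262.7,125),(385,107.3),(411.7,248.3),(285,270.7)])
v=cv2.GaussianBlur(d["color"],(3,3),0).astype(float)
f=v[:,:,1]-.96*v[:,:,2]; gray=v.sum(2)
names=["far","right","near","left"]
for i in range(4):
    a,b=C[i],C[(i+1)%4];u=(b-a)/np.linalg.norm(b-a);n=np.array([u[1],-u[0]]) # outward
    pts=[]
    for t in np.linspace(.1,.9,40):
        p=a+t*(b-a);o=np.arange(-6,6.1,.25)
        xy=(p+o[:,None]*n).astype(np.float32)
        pr=cv2.remap(gray.astype(np.float32),xy[:,0],xy[:,1],cv2.INTER_LINEAR).ravel()
        g=np.abs(np.gradient(cv2.GaussianBlur(pr[:,None],(1,5),0).ravel()));g[:3]=0;g[-3:]=0
        k=g.argmax();pts.append(xy[k])
    P=cast(d,pts,.03)
    for _ in range(4):
        vx,vy,x0,y0=cv2.fitLine((P*1000).astype(np.float32),cv2.DIST_HUBER,0,.01,.01).ravel()
        r=(P[:,0]*1000-x0)*vy-(P[:,1]*1000-y0)*vx
        P=P[np.abs(r)<max(2,1.5*np.median(abs(r)))]
    print(names[i],len(P),"ang",np.degrees(np.arctan2(vy,vx)),"pt",x0,y0,"rms",r.std())
E
```

```text
far 26 ang -81.184044 pt 753.96246 30.831087 rms 0.6467418504585549
right 39 ang 9.097227 pt 583.1445 -211.06302 rms 0.6165110559783198
near 40 ang -81.03167 pt 369.53387 -71.33567 rms 0.4936168474324907
left 39 ang 9.058516 pt 539.379 122.913574 rms 0.560923902759274
```

```bash
cat >> h.py <<'E'
from scipy.spatial.transform import Rotation as Ro
A=np.radians(9.05);EX=np.array([np.cos(A),np.sin(A)]);EY=np.array([-EX[1],EX[0]])
EDGE=.038
def pose():
    s=robot.read_state();R=Ro.from_rotvec(s["orientation"]).as_matrix();p=s["tool_pos"]
    print("t",s["t"],"u,v,z",p[:2]@EX,p[:2]@EY,p[2],"xang",np.degrees(np.arctan2(R[1,0],R[0,0])),"tilt",R[:2,2],"F",s["force"],"q6",s["q"][5])
    return p,R
def need(u,v,z):
    p,R=pose();t=np.r_[u*EX+v*EY,z];print("tool-frame delta",R.T@(t-p))
E
python3 -m jog '1 -.0244 -.0263 0 0;1 -.0244 -.0263 0 0;1 -.0244 -.0263 0 0;1 -.0244 -.0263 0 0;1 -.0244 -.0263 0 0;1 -.0244 -.0263 0 0;1 -.0244 -.0263 0 0;1 -.0244 -.0263 0 0'
python3 -m jog '1 -.0244 -.0263 0 0;1 -.0244 -.0263 0 0;1 -.0244 -.0263 0 0;1 -.0244 -.0263 0 0;1 -.0244 -.0263 0 0;1 -.0244 -.0263 0 0;1 -.0244 -.0263 0 0;1 -.0244 -.0263 0 0'
python3 -m jog '1 -.0244 -.0263 0 0;1 -.0244 -.0263 0 0;1 -.0244 -.0263 0 0;1 -.0244 -.0263 0 0;1 -.0244 -.0263 0 0;1 -.0244 -.0263 0 0;1 -.0244 -.0263 0 0;1 -.0244 -.0263 0 0'
python3 -m jog '1 0 0 0 6.7;1 0 0 0 6.7;1 0 0 0 6.7;1 0 0 0 6.7;1 0 0 0 6.7;1 0 0 0 6.7;1 0 0 0 6.7;1 0 0 0 6.7;1 0 0 0 6.7;1 0 0 0 6.7'
python3 -c "
from h import *
need(.528,-.255,.16)"
```

```text
t: 0.87
tool_pos: [0.2818, 0.3311, 0.3026]
orientation: [0.372, 3.119, 0.0]
force: [1.1, 0.1, 0.7]
opening: 0.0931
gripper_force: 0.0
t: 1.53
tool_pos: [0.4221, 0.0804, 0.3028]
orientation: [0.373, 3.119, 0.0]
force: [0.9, 1.6, 0.2]
opening: 0.0928
gripper_force: 0.0
t: 2.2
tool_pos: [0.5623, -0.17, 0.3024]
orientation: [-0.373, -3.119, -0.0]
force: [-0.0, 1.0, 0.5]
opening: 0.0931
gripper_force: 0.0
t: 3.03
tool_pos: [0.5616, -0.1682, 0.3024]
orientation: [-2.039, -2.389, 0.0]
force: [0.3, -0.8, 0.5]
opening: 0.0931
gripper_force: 0.0
t 3.0333 u,v,z 0.5281877058344886 -0.25444840620496345 0.3024196964893267 xang 99.04506206456635 tilt [-0.0005  0.0002] F [ 0.2904 -0.8103  0.5304] q6 -0.5362858074930326
tool-frame delta [-0.0006 -0.0001  0.1424]
```

```bash
python3 -m jog '1 0 0 .035 0;1 0 0 .035 0;1 0 0 .035 0;1 0 0 .035 0;1 0 0 .0200 0;1 0 0 .0100 0;1 0 0 .0100 0;1 0 0 .004 0;1 0 0 0 0;1 0 0 0 0'
python3 - <<'E'
from h import *
need(.528,-.255,.1165)
d=robot.read_camera("scene");i=cv2.cvtColor(d["color"],cv2.COLOR_RGB2BGR)
cv2.imwrite("pics/s1.png",cv2.resize(i[90:290,180:420],None,fx=3,fy=3,interpolation=cv2.INTER_CUBIC))
E
```

```text
t: 3.87
tool_pos: [0.5627, -0.1686, 0.1202]
orientation: [2.031, 2.394, 0.001]
force: [0.2, -0.8, 0.1]
opening: 0.0933
gripper_force: 0.0
t 3.8667 u,v,z 0.5291496109478632 -0.25502220838407624 0.1202316574445241 xang 99.37442143093025 tilt [ 0.002  -0.0008] F [ 0.2206 -0.8292  0.081 ] q6 -0.5420532435195484
tool-frame delta [ 0.     -0.0012  0.0037]
```

View pics/s1.png

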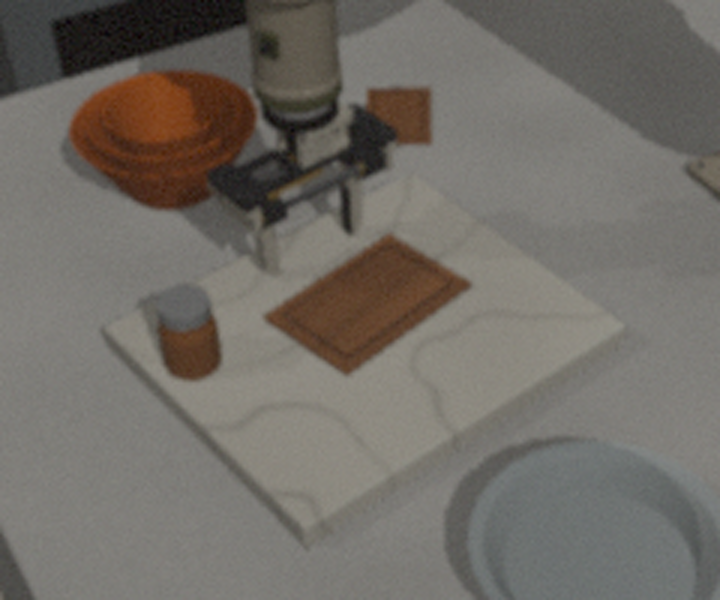

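The fingers stand behind the board's far long side, at crop (270,265) and (350,230), with the board's edge running from (265,318) to (390,237). The way is clear. I'll lower the last few mm and push part of the way.

```bash
python3 -m jog '1 0 0 .002 0;1 0 0 .0017 0;1 0 0 0 0;1 0 0 0 0'
python3 -c "
from h import *
pose()"
python3 -m jog '1 .006 0 0 0;1 .008 0 0 0;1 .008 0 0 0;1 .008 0 0 0;1 .008 0 0 0;1 .008 0 0 0;1 .008 0 0 0;1 .006 0 0 0;1 0 0 0 0'
python3 - <<'E'
from h import *
pose()
d=robot.read_camera("scene");i=cv2.cvtColor(d["color"],cv2.COLOR_RGB2BGR)
cv2.imwrite("pics/s2.png",cv2.resize(i[90:290,180:420],None,fx=3,fy=3,interpolation=cv2.INTER_CUBIC))
E
```

```text
t: 4.25
tool_pos: [0.5618, -0.1683, 0.1152]
orientation: [2.032, 2.395, 0.0]
force: [-0.3, 0.6, 0.0]
opening: 0.093
gripper_force: 0.0
t 4.25 u,v,z 0.5283362640423807 -0.2545489233992589 0.11522639916246076 xang 99.37528545697373 tilt [ 0.0002 -0.0001] F [-0.3257  0.5623  0.0277] q6 -0.5420676880189319
t: 5.0
tool_pos: [0.5518, -0.1076, 0.115]
orientation: [-2.031, -2.396, -0.0]
force: [-0.6, 0.1, -0.1]
opening: 0.0931
gripper_force: 0.0
t 5.0 u,v,z 0.5279721188413201 -0.1930681633724466 0.11498476101606087 xang 99.44066374319101 tilt [-0.0002  0.0004] F [-0.5895  0.0715 -0.1267] q6 -0.44889969401562646
```

View pics/s2.png

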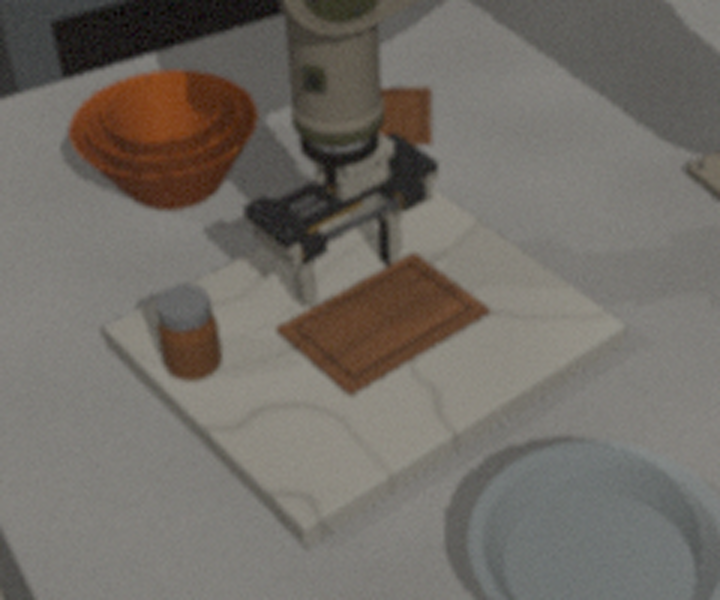

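The board has moved and squared up against both fingers, at (305,300) and (390,260). I'll push on, and stop short of the target to measure.

```bash
python3 -m jog '1 .006 0 0 .2;1 .01 0 0 .2;1 .012 0 0 0;1 .012 0 0 0;1 .012 0 0 0;1 .012 0 0 0;1 .012 0 0 0;1 .012 0 0 0;1 .012 0 0 0;1 .010 0 0 0'
python3 -m jog '1 .006 0 0 0;1 .003 0 0 0;1 0 0 0 0;1 0 0 0 0'
python3 - <<'E'
from h import *
pose()
for n,roi in(("scene",(250,150,420,300)),("top",(255,140,400,250))):
    d=robot.read_camera(n);i=cv2.cvtColor(d["color"],cv2.COLOR_RGB2BGR)
    c,b=board(d,roi);print(n,b,"u,v",b[0]@EX,b[0]@EY)
    w=cast(d,c,.036)@EY;print("left edge over",np.percentile(w,98)-EDGE,w.max()-EDGE)
    if n=="scene":cv2.imwrite("pics/s3.png",cv2.resize(i[90:290,180:420],None,fx=3,fy=3,interpolation=cv2.INTER_CUBIC))
E
```

```text
t: 5.88
tool_pos: [0.5345, 0.0011, 0.115]
orientation: [-2.04, -2.389, -0.0]
force: [-0.3, -0.2, -0.1]
opening: 0.0929
gripper_force: 0.4
t: 6.22
tool_pos: [0.5333, 0.0085, 0.1149]
orientation: [-2.04, -2.389, 0.0]
force: [-0.4, -0.3, 0.5]
opening: 0.0929
gripper_force: 0.0
t 6.2167 u,v,z 0.5279676947887701 -0.075511954316962 0.11491943994394475 xang 98.98864148969118 tilt [-0.0002 -0.    ] F [-0.429  -0.329   0.5003] q6 -0.23711675156434991
scene (array([0.5359, 0.0809]), (178.07652282714844, 121.00695037841797), 9.092781066894531) u,v 0.5419102704847831 -0.004409746537523838
left edge over 0.017407930355787193 0.018135996314744822
top (array([0.5024, 0.0574]), (121.85050964355469, 52.11695098876953), 0.18638651072978973) u,v 0.5051931345558374 -0.02231924410843783
left edge over -0.026109613416865598 -0.02520136014709999
```

View pics/s3.png

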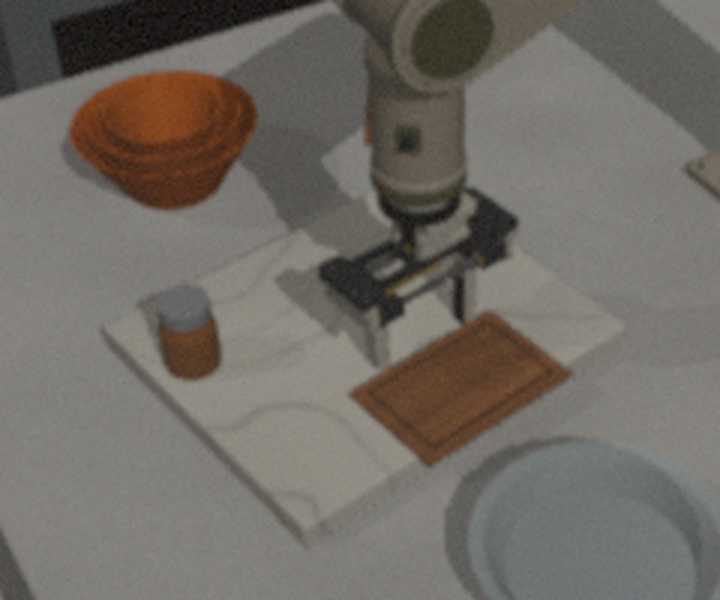

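The board is parallel to the edge (9.1° against the slab's 9.05°) and sticks out about 17 mm. I'll push 23 mm more, back off, lift, and check with both cameras.

```bash
python3 -m jog '1 .004 0 0 0;1 .006 0 0 0;1 .006 0 0 0;1 .004 0 0 0;1 .003 0 0 0;1 0 0 0 0;1 0 0 0 0'
python3 -c "
from h import *
pose()"
python3 -m jog '1 -.005 0 0 0;1 -.02 0 0 0;1 -.02 0 0 0;1 0 0 -.03 0;1 0 0 -.04 0;1 -.03 0 -.02 0;1 -.04 0 0 0;1 -.04 0 0 0;1 -.04 0 0 0;1 -.04 0 0 0'
python3 - <<'E'
from h import *
pose()
for n,roi in(("scene",(250,150,440,300)),("top",(240,130,400,250))):
    d=robot.read_camera(n);i=cv2.cvtColor(d["color"],cv2.COLOR_RGB2BGR)
    c,b=board(d,roi);print(n,b,"u,v",b[0]@EX,b[0]@EY,"over",b[0]@EY+.06-EDGE)
    x,y,w,h=(180,90,240,200) if n=="scene" else (230,90,200,190)
    cv2.imwrite(f"pics/{n}4.png",cv2.resize(i[y:y+h,x:x+w],None,fx=3,fy=3,interpolation=cv2.INTER_CUBIC))
E
```

```text
t: 6.9
tool_pos: [0.5297, 0.0315, 0.1151]
orientation: [-2.04, -2.389, -0.0]
force: [-0.8, 0.3, 0.4]
opening: 0.0929
gripper_force: 0.0
t 6.9 u,v,z 0.5280726683334452 -0.052175003501288786 0.11505501215872331 xang 99.0150107217379 tilt [0. 0.] F [-0.8181  0.2752  0.3529] q6 -0.19451556685073648
t: 7.73
tool_pos: [0.5664, -0.2034, 0.2055]
orientation: [2.04, 2.388, 0.0]
force: [0.4, -0.5, 1.2]
opening: 0.0925
gripper_force: 0.0
t 7.7333 u,v,z 0.5273407693781195 -0.28991151192641756 0.20546162609007435 xang 98.97819235793305 tilt [ 0.0008 -0.0004] F [ 0.4499 -0.5355  1.218 ] q6 -0.5865488565135173
scene (array([0.532, 0.104]), (179.1346893310547, 120.76972961425781), 8.872926712036133) u,v 0.5416901821647643 0.019037909021919607 over 0.04103790902191961
top (array([0.526 , 0.1023]), (178.04359436035156, 119.10417938232422), 9.097307205200195) u,v 0.5355627273897293 0.018288054845462417 over 0.04028805484546242
```

View pics/top4.png

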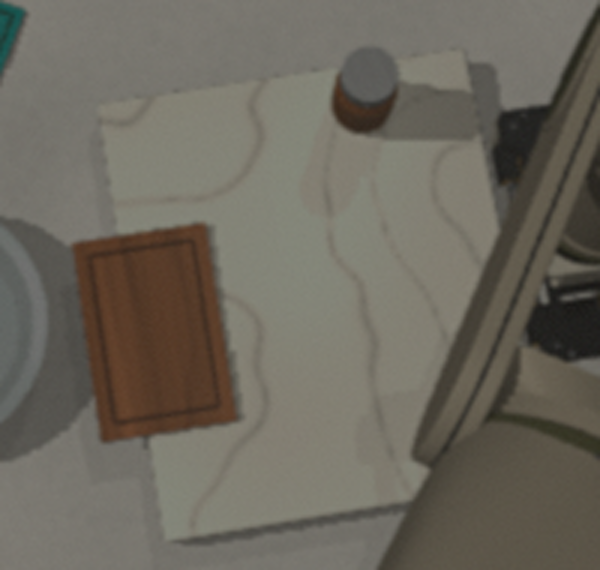

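View pics/scene4.png

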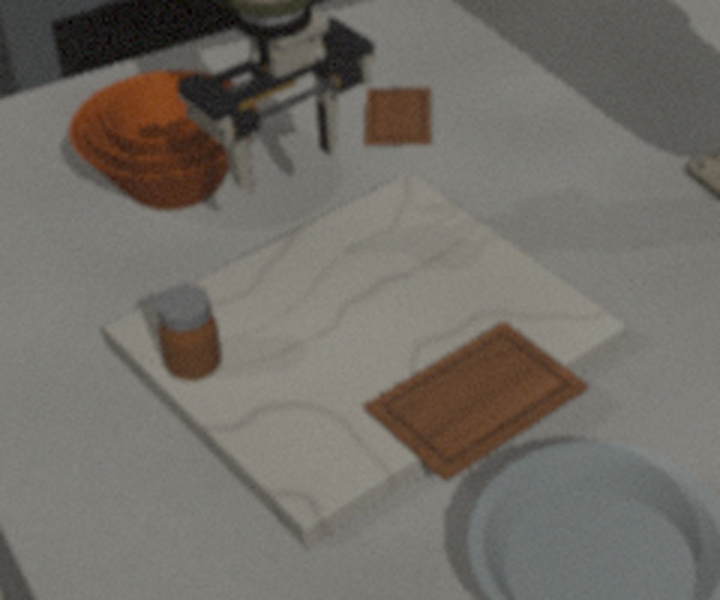

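Both views show the board lying flat and parallel, sticking out 40 to 41 mm over the +y edge (crop (75,243) to (103,440) in the top view). The jar, bowls and dish haven't moved and the gripper is clear. I'll lift a little and hand in.

```bash
python3 -m jog '1 0 0 -.03 0;1 0 0 -.03 0;1 0 0 0 0;1 0 0 0 0;1 0 0 0 0'; python3 -c "
from plant import robot
print(robot.close_job())"
```

```text
t: 8.25
tool_pos: [0.5663, -0.2009, 0.2648]
orientation: [-2.041, -2.388, -0.0]
force: [-0.1, -0.2, 0.6]
opening: 0.093
gripper_force: 0.0
the job is handed in; nothing more can be done
None
```

I pushed the board to the dish side: it lies flat, about 40 mm over the slab edge and parallel to it; the dish, bowls and jar were left where they were, and the job was handed in at about 8 s.

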